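Press the dispenser key and catch the tin

ROBOT

A 6-joint arm with a two-finger parallel gripper is mounted at the origin on the work surface. World frame = base frame: x ahead of the robot, y to its left, z up, the work surface at z = 0. Lengths are in m, angles in degrees, forces in N, time in s.
With the tool pointing down it reaches from about 0.35 to 0.875 m from the base axis. Payload 4.2 kg.
Tool frame: the origin (TCP) lies on the centre line of the jaws, within the pads' length; the fingertips stand 11 mm ahead of it and the grasp point (between the pads) lies 8 mm behind it; z points along the fingers, y is the line along which they close (so a half turn about z gives the same grasp; the last joint's range is limited). The gripper opens to 87 mm and grips with 3 to 60 N. Pads are 19 mm wide; open, the fingers measure 117 mm over their backs; the gripper's body (75 mm by 190 mm) begins 51 mm behind the grasp point.
Start: joints at [-60.298, 22.042, 0.453, 0, -68.411, -14.817], TCP at [0.161, -0.604, 0.234] pointing down, gripper open.
Joint ranges: [-179.83, 179.83], [-69.29, 118.12], [-61.27, 80.66], [-181.25, 117.63], [-171.15, -9.14], [-177.46, 177.46]. Speed limits (degrees/s): [159.86, 159.86, 180, 180, 180, 180].

INTERFACE

Orientations are given as a 3x3 rotation matrix whose columns are the frame's x, y, z axes.
In Python, from station import r gives the robot as it stands.
- The arm moves only by the tool servo_tool, never from a script. Its argument "commands" is a list that holds one entry, the list of rows, each a list of 7 numbers: the closure, from 0 (fully open) to 1 (shut), then the shift along the tool's x, y, z in mm, then the turn, a rotation vector about the tool's x, y, z in rad. In form: [[[claw, x, y, z, ax, ay, az], ...]]. A call has exactly 5 rows; each row is the pose to reach, as a shift and turn from the pose commanded when the call began, along the tool's axes at that moment; what a row does not reach only later rows make up. A row lasts 1/10 s, in which the tool goes at most 50 mm and 8.59 degrees, less where a joint would pass 70% of its speed; a pose out of reach is approached as far as the arm can. A call with a gripper value outside its range is refused whole. The fingers move at their own pace and stop on an object; the grip force is fixed at half the most. Time passes only in rows, so rows that repeat a pose let the fingers close, or fill a call up. It gives the time, the measured TCP pose, the force, the opening and the grip force at its end, in the units of the state.
- r.sense(): the state, without advancing time (a new reading comes with each control period).
- r.capture(name): name is "scene" or "side" or "wrist"; returns a dict with "pixels" (480x640x3 uint8, red, green, blue), "camera_matrix" (3x3 intrinsics, pixels), "R" (3x3) and "t" (3): a world point X has camera coordinates R X + t. Camera axes: x right, y down, z forward; pixel columns grow to the right and rows downward; lengths in m; the calibration is good to about 2 mm. A picture is of the moment at which its call begins. There is no depth.
- r.finish_job(): hands the job in; it is judged then, once.
The state is a dict: "time_s": time; "joints": joint angles; "joint_velocities": joint speeds; "effort": joint torques, N m; "tcp_pos": TCP position; "ee_rot": TCP orientation; "wrist_force": force on the tool from outside, world axes, zero at the start; "moment": the same for the moment, N m; "gripper_width": opening from 0.0 (shut) to 1.0 (fully open); "gripper_force": force on a finger pad.
Only numpy, scipy, OpenCV 4.12 (cv2) and the standard library are available. Lean on these libraries where they do the work, as an engineer would, in place of code of your own. Each camera call takes 0.05 s, during which the arm holds its last target. There are 200 camera calls.

TASK

Let the green coffee tin out of its dispenser: press the white key beside its track all the way down with one fingertip, with the other finger standing in the track ahead of the tin, so that the spring pushes the tin out against that finger instead of off the open end of the track. Only touch and press, never pick the tin up; leave the orange tin, its key, the crockery and the spoon alone. Finish holding: the key still fully down and the green tin out past the gate, standing upright on the track against your finger.

Things in the scene. Friction and masses are not known exactly. Their poses are not given: they have to be found in the camera images.
- station_green: walnut dispenser of the green tin, 245 x 130 mm, fixed. Origin on the counter; offsets in mm: pushes its tin along its -x (roughly to the robot) on a level track, top 40 up, centred on y +28. Tin waits centred at x +45. Key centre x -23, y -37, top 61 up. Behind x +80 a pusher housing, 58 high. Base reaches x -55 to +190, y -65 to +65
- track_end_green (a point): on the track's top, mid width, at its open front end, 100 mm ahead of the waiting tin's centre: a tin that nothing stops is pushed off here and drops. The track is 50 mm wide between rails 8 mm high
- gate_green (a point): on the track's top, mid width, at the front face of the brass gate (12 mm high while the key is up) that holds the tin back; behind the tin is a black spring pusher
- station_orange: the same dispenser, loaded with the orange tin; same sizes and frame as station_green. To be left alone
- tin_green: green round tin with a green lid, 44 mm in diameter, 37 mm high, about 60 g; origin at the centre of its underside, z up
- tin_orange: orange tin of the same size, in the other dispenser; leave it in its place
- key_green (a joint): white key of the green dispenser: 0 up, 0.014 m fully down. Pushes back about 2 N at the top, 6 N at the bottom (3 N more while the gate rubs on the tin) and rises when let go. The gate sinks with it and frees the tin at about 12 mm; the pusher then shoots the tin out in under 1 s, with about 3 N, and keeps pushing it against whatever stops it
- key_green_top (a point): centre of the top face of that key (40 mm along the station's x, 34 mm along y); moves with the key
- catch_green (a point): on the track's top, mid width, beside the key: 65 mm from the key's centre along the station's +y. A finger standing here, tip 5 to 20 mm over the track, stops the tin about 36 mm out. The other finger, at the same height, is then on the key, whose top is 21 mm over the track when up and 7 mm when fully down
- key_orange (a joint): key of the other dispenser, 0 up, 0.014 m down; leave it up
- coffee_pot: white ceramic coffee pot, 190 mm high, on the wooden tray at the left; a bystander, origin at the centre of its underside
- mug_left: white ceramic mug, 95 mm high, on the wooden tray; a bystander, origin at the centre of its underside
- mug_right: blue ceramic mug, 95 mm high, at the right; a bystander, origin at the centre of its underside
- sugar_bowl: white bowl, 45 mm high, standing nearer the robot than the dispensers; a bystander, origin at the centre of its underside
- creamer: white cup, 75 mm high, standing nearer the robot than the dispensers; a bystander, origin at the centre of its underside
- spoon: steel spoon, 150 mm long, lying near the robot; a bystander, origin at the centre of its underside
Things that resemble listed ones, but are neither listed nor needed, are in the scene too. Several things have the shape of the tin_green; the one meant has the colours described above.

How it is judged:
By the outcome, as a careful person would: the job done as asked, in the order asked, and still so for the second after the job is handed in, while the arm keeps its last pose, push and grip.
It also fails if it takes over 32 s, if anything falls off the work surface, if the arm or the gripper's body presses on something with over 40 N, if the wrist force passes 120 N, or if a joint passes its speed limit or range.

## Working session

There is one attempt and no reset: what is moved stays moved. The work goes in short steps, Python scripts to look and compute and a tool call to move; the robot and the scene stay as the last step left them, time stands still between calls to the robot, and variables do not carry over. Pictures are saved under pics/ and viewed, at most 10 in all, crops included, and the job is handed in when it is done.

Besides the shell and the picture viewer there is one more tool, called as a command line: name --argument value ..., lists and objects as JSON in quotes. servo_tool: Moves the arm, as the interface text tells. Its arguments: {"type":"object","properties":{"commands":{"type":"array","items":{"type":"array","items":{"type":"array","items":{"type":"number"}}}}},"required":["commands"]}

```bash
mkdir -p pics; python3 - <<'E'
from station import r
import cv2,pickle
d={}
for n in("scene","side"):
    c=r.capture(n);d[n]=c;cv2.imwrite(f"pics/{n}.png",c["pixels"][:,:,::-1]);print(n,c["camera_matrix"],c["R"],c["t"])
pickle.dump(d,open("c.pkl","wb"))
s=r.sense();print(s["tcp_pos"],s["ee_rot"],s["time_s"],s["gripper_width"])
E
```

```text
scene [[605.80429605   0.         320.75305414]
 [  0.         605.80429605 241.54939973]
 [  0.           0.           1.        ]] [[-0.73317933  0.67971986 -0.02071218]
 [ 0.47784509  0.49327832 -0.72687039]
 [-0.48385137 -0.54282356 -0.68646226]] [ 0.38571315 -0.17143764  1.61278267]
side [[566.10232559   0.         321.56805606]
 [  0.         566.10232559 244.3680048 ]
 [  0.           0.           1.        ]] [[ 0.99072981 -0.13574824  0.00518349]
 [-0.09346005 -0.70879682 -0.69919403]
 [ 0.0985884   0.69222791 -0.71491317]] [-0.47844888  0.08464239  1.6008999 ]
[ 0.16044235 -0.60353248  0.23258478] [[-9.66472936e-01 -2.56767791e-01 -6.04644067e-04]
 [-2.56768477e-01  9.66471217e-01  1.82650134e-03]
 [ 1.15384372e-04  1.92051765e-03 -9.99998149e-01]] 0.1 0.9993614026060936
```

View pics/scene.png

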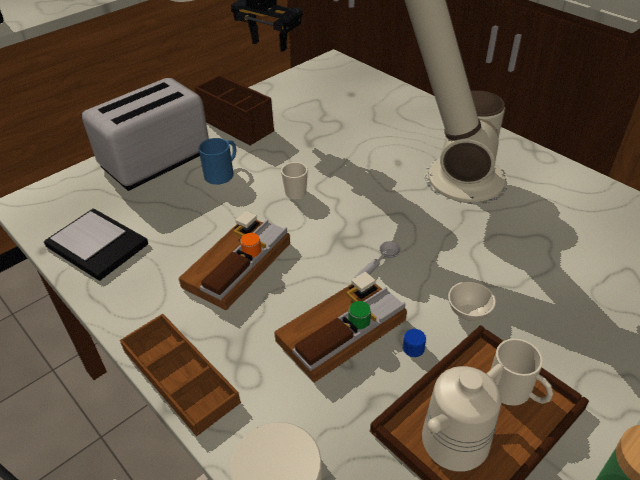

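View pics/side.png

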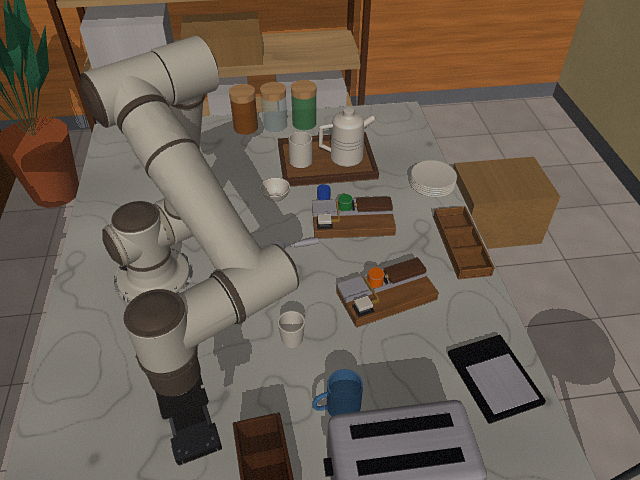

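Green station: tin at scene (360,315) / side (345,202), white key at scene (362,284) / side (325,222); the station is nearly aligned with world x. Zooming in for details.

```bash
cat >h.py <<'E'
import numpy as np,cv2,pickle
def ray(c,u,v,z):
    K,R,t=c["camera_matrix"],np.array(c["R"]),np.array(c["t"])
    d=R.T@np.linalg.solve(K,[u,v,1]);o=-R.T@t
    return o+d*(z-o[2])/d[2]
def proj(c,X):
    p=c["camera_matrix"]@(np.array(c["R"])@np.array(X)+c["t"]);return p[:2]/p[2]
E
python3 - <<'E'
from h import *
d=pickle.load(open("c.pkl","rb"))
a=d["scene"]["pixels"][260:390,265:425];b=d["side"]["pixels"][175:245,300:410]
a=cv2.resize(a,(640,520)[:2] and (480,390),interpolation=cv2.INTER_CUBIC)
b=cv2.resize(b,(480,305),interpolation=cv2.INTER_CUBIC)
a=cv2.resize(d["scene"]["pixels"][265:385,265:415],(750,600),interpolation=cv2.INTER_CUBIC)
b=cv2.resize(d["side"]["pixels"][175:245,300:410],(770,490),interpolation=cv2.INTER_CUBIC)
cv2.imwrite("pics/a.png",a[:,:,::-1]);cv2.imwrite("pics/b.png",b[:,:,::-1])
for n,box in(("scene",(290,345,340,380)),("side",(185,215,330,360))):
    p=d[n]["pixels"].astype(int);y0,y1,x0,x1=box;q=p[y0:y1,x0:x1]
    m=((q[...,1]>1.5*q[...,0])&(q[...,1]>1.5*q[...,2])).astype(np.uint8)
    ys,xs=np.nonzero(m);print(n,m.sum(),xs.min()+x0,xs.max()+x0,ys.min()+y0,ys.max()+y0,xs.mean()+x0,ys.mean()+y0)
    print(ray(d[n],xs.mean()+x0,ys.mean()+y0,.04+.0185))
E
```

```text
scene 480 348 370 292 328 359.42291666666665 314.20208333333335
[0.57580275 0.16835198 0.0585    ]
side 195 338 351 194 210 344.7897435897436 202.24615384615385
[0.57726265 0.16739797 0.0585    ]
```

View pics/a.png

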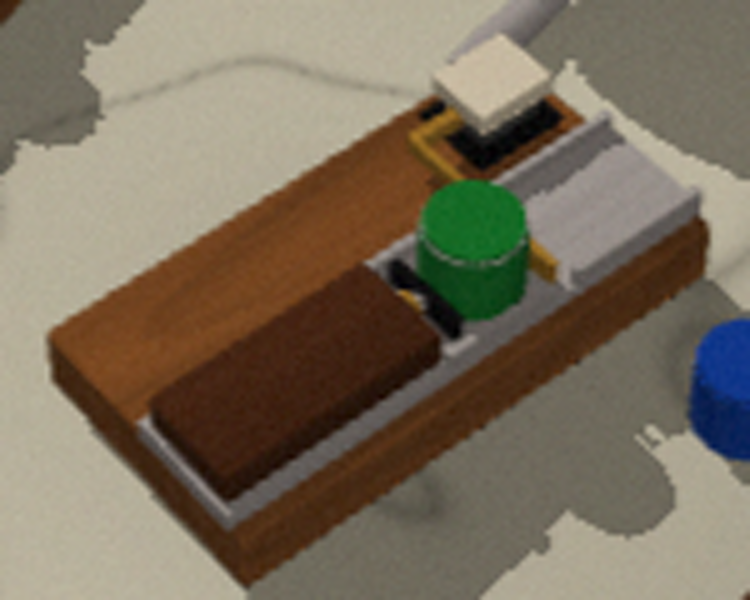

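View pics/b.png

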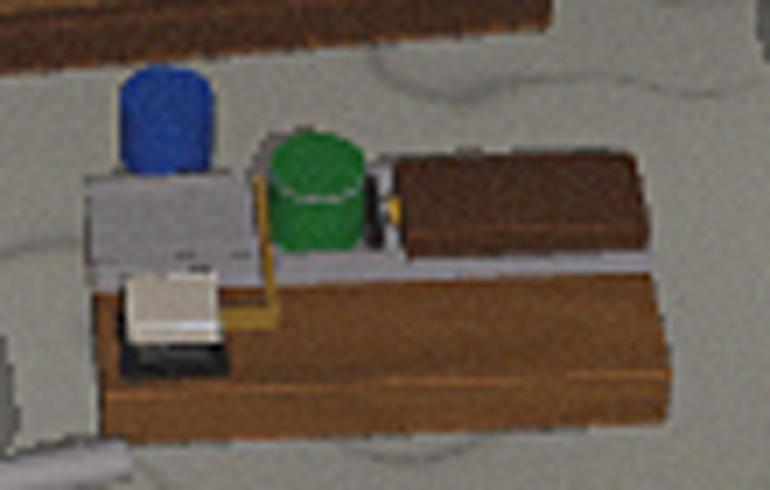

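```bash
python3 - <<'E'
from h import *
d=pickle.load(open("c.pkl","rb"))
A=lambda x,y,z:ray(d["scene"],265+(x+.5)/5-.5,265+(y+.5)/5-.5,z)[:2]
B=lambda x,y,z:ray(d["side"],300+(x+.5)/7-.5,175+(y+.5)/7-.5,z)[:2]
print("key",A(493,76,.061),B(172,297,.061))
def yaw(p,q): e=q-p;return p.round(4),q.round(4),np.degrees(np.arctan2(e[1],e[0])),np.linalg.norm(e)
print("houseA +y",yaw(A(440,345,.058),A(230,498,.058)))
print("houseA -y",yaw(A(368,263,.058),A(153,405,.058)))
print("baseA bottom",yaw(A(707,255,0),A(248,585,0)))
print("baseB bottom",yaw(B(103,443,0),B(665,420,0)))
print("baseA backedge",yaw(A(50,375,0),A(248,585,0)))
# yaw from tin-key
t=np.array([.5765,.168]);k=(A(493,76,.061)+B(172,297,.061))/2
v=t-k;print("tin-key yaw",np.degrees(np.arctan2(v[1],v[0])-np.arctan2(65,68)),np.linalg.norm(v))
E
```

```text
key [0.50533225 0.11004696] [0.50503203 0.10733241]
houseA +y (array([0.6195, 0.1929]), array([0.7256, 0.1894]), np.float64(-1.8740882240319832), np.float64(0.1062027613856422))
houseA -y (array([0.6112, 0.1444]), array([0.7184, 0.1378]), np.float64(-3.5461655607548597), np.float64(0.10733687295209095))
baseA bottom (array([0.4723, 0.2054]), array([0.7213, 0.1922]), np.float64(-3.051741040058016), np.float64(0.24942529908548153))
baseB bottom (array([0.4724, 0.0848]), array([0.7157, 0.067 ]), np.float64(-4.190397229825919), np.float64(0.2439639366433403))
baseA backedge (array([0.7123, 0.0625]), array([0.7213, 0.1922]), np.float64(86.00340091397173), np.float64(0.1299689103610712))
tin-key yaw -3.9597917345382987 0.0927574815603875
```

Station yaw ≈ -3.6°, origin ≈ (0.530, 0.1435). The tool must go to station (-23,-4.5), with its y along the station's y and an opening of 50 mm. Moving over now.

servo_tool --commands '[[[0.2, -44, 22, 0, 0, 0, 0.065], [0.425, -88, 44, 0, 0, 0, 0.13], [0.425, -132, 66, 0, 0, 0, 0.195], [0.425, -176, 88, 0, 0, 0, 0.26], [0.425, -220, 110, 0, 0, 0, 0.323]]]'

```text
time_s: 0.6
tcp_pos: [0.3459, -0.4395, 0.2332]
ee_rot: [[-0.998, 0.066, -0.0], [0.066, 0.998, 0.001], [0.0, 0.0, -1.0]]
wrist_force: [0.5, -0.7, -0.4]
gripper_width: 0.641
gripper_force: 0.0
```

servo_tool --commands '[[[0.425, -15, 47, 0, 0, 0, 0], [0.425, -30, 94, 0, 0, 0, 0], [0.425, -45, 141, 0, 0, 0, 0], [0.425, -60, 188, 0, 0, 0, 0], [0.425, -70, 235, 0, 0, 0, 0]]]'

```text
time_s: 1.1
tcp_pos: [0.4301, -0.2091, 0.2333]
ee_rot: [[-0.998, 0.063, -0.0], [0.063, 0.998, 0.0], [0.0, 0.0, -1.0]]
wrist_force: [1.8, -0.1, 0.3]
gripper_width: 0.579
gripper_force: 0.0
```

servo_tool --commands '[[[0.425, -10, 47, 0, 0, 0, 0], [0.425, -20, 94, 0, 0, 0, 0], [0.425, -30, 141, 0, 0, 0, 0], [0.425, -40, 188, 0, 0, 0, 0], [0.425, -50, 235, 0, 0, 0, 0]]]'

```text
time_s: 1.6
tcp_pos: [0.4942, 0.0223, 0.2335]
ee_rot: [[-0.998, 0.063, -0.0], [0.063, 0.998, 0.0], [0.0, 0.0, -1.0]]
wrist_force: [1.0, -0.5, 0.1]
gripper_width: 0.575
gripper_force: 0.0
```

servo_tool --commands '[[[0.425, 0, 40, 20, 0, 0, 0], [0.425, -2, 80, 40, 0, 0, 0], [0.425, -2, 118, 60, 0, 0, 0], [0.425, -2, 118, 80, 0, 0, 0], [0.425, -2, 118, 80, 0, 0, 0]]]'

```text
time_s: 2.1
tcp_pos: [0.5016, 0.138, 0.1504]
ee_rot: [[-0.998, 0.062, -0.007], [0.062, 0.998, -0.003], [0.007, -0.004, -1.0]]
wrist_force: [-0.4, -1.1, -0.1]
gripper_width: 0.572
gripper_force: 0.0
```

```bash
python3 - <<'E'
from h import *
from station import r
s=r.sense();print(s["tcp_pos"],s["ee_rot"],s["wrist_force"],s["gripper_width"],s["time_s"])
d={n:r.capture(n) for n in("scene","side","wrist")};pickle.dump(d,open("c2.pkl","wb"))
a=cv2.resize(d["scene"]["pixels"][225:375,285:435],(400,400),interpolation=cv2.INTER_CUBIC)
w=cv2.resize(d["side"]["pixels"][145:245,290:390],(400,400),interpolation=cv2.INTER_CUBIC)
cv2.imwrite("pics/c.png",np.hstack([a,w])[:,:,::-1]);cv2.imwrite("pics/w.png",d["wrist"]["pixels"][:,:,::-1])
E
```

```text
[0.5016215  0.13799652 0.15036166] [[-0.99806287  0.06183948 -0.00681151]
 [ 0.06186296  0.99807922 -0.00329233]
 [ 0.00659483 -0.00370733 -0.99997138]] [-0.35541481 -1.1327815  -0.08602105] 0.5724973946889365 2.1
```

View pics/c.png

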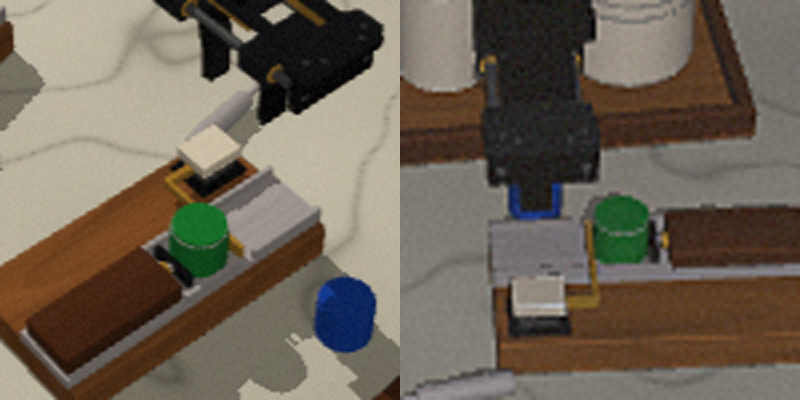

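View pics/w.png

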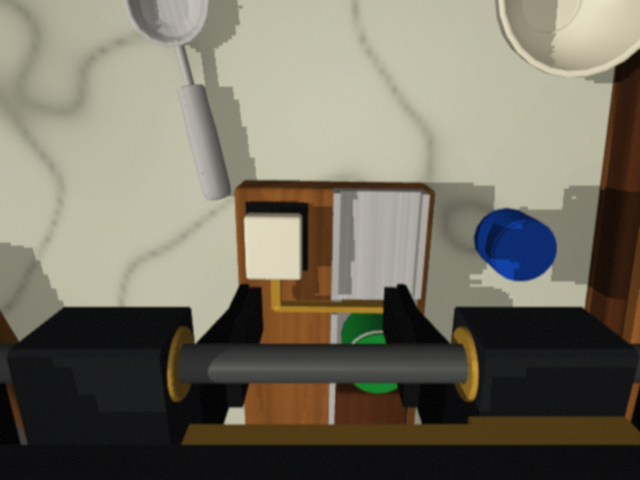

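The wrist view shows the station square to the tool, key top centre about (275,246), base front top edge from (238,184) to (433,184), track from x≈335 to 425.

```bash
python3 - <<'E'
from h import *
d=pickle.load(open("c2.pkl","rb"));w=d["wrist"]
p=w["pixels"].astype(int);print(w["R"])
q=p[205:290,240:312];m=(q.min(2)>150).astype(np.uint8);ys,xs=np.nonzero(m)
print(xs.min()+240,xs.max()+240,ys.min()+205,ys.max()+205)
n,l,st,ce=cv2.connectedComponentsWithStats(m);print(st,ce+[240,205])
a=-np.radians(3.6);R=np.array([[np.cos(a),-np.sin(a)],[np.sin(a),np.cos(a)]])
f=lambda u,v,z:ray(w,u,v,z)[:2]
for nm,u,v,z,o in(("key",275,246,.061,(-23,-37)),("fl",238,184,.04,(-55,-65)),("fr",433,184,.04,(-55,65)),("gate",352,301,.05,None)):
    x=f(u,v,z);print(nm,x, (x-R@np.array(o)/1e3) if o else '')
e=f(433,184,.04)-f(238,184,.04);print(np.degrees(np.arctan2(-e[0],e[1])),np.linalg.norm(e))
E
```

```text
[[ 0.06388563  0.99795657 -0.00114743]
 [ 0.95453909 -0.06077066  0.29182538]
 [ 0.29115932 -0.01973872 -0.95647093]]
245 299 217 278
[[   0    0   72   85 2833]
 [   5   12   55   62 3287]] [[279.35121779 246.37663255]
 [272.1807119  247.53726803]]
key [0.5012979  0.10868306] [0.52657576 0.14416587]
fl [0.46624281 0.08675787] [0.52521566 0.14817613]
fr [0.47394659 0.20747936] [0.52475668 0.13915415]
gate [0.54538463 0.15342656] 
-3.6513506649910563 0.12096704385261746
```

servo_tool --commands '[[[0.425, -1, 1, 20, 0, 0, 0], [0.425, -1, 2, 40, 0, 0, 0], [0.425, -1, 2, 60, 0, 0, 0], [0.425, -1, 2, 60, 0, 0, 0], [0.425, -1, 2, 60, 0, 0, 0]]]'

```text
time_s: 2.75
tcp_pos: [0.5058, 0.1396, 0.0948]
ee_rot: [[-0.998, 0.064, 0.002], [0.064, 0.998, 0.001], [-0.002, 0.001, -1.0]]
wrist_force: [0.0, -0.1, 0.1]
gripper_width: 0.574
gripper_force: 0.0
```

servo_tool --commands '[[[0.425, 0, 0, 0, 0, 0, 0], [0.425, 0, 0, 0, 0, 0, 0], [0.425, 0, 0, 0, 0, 0, 0], [0.425, 0, 0, 0, 0, 0, 0], [0.425, 0, 0, 0, 0, 0, 0]]]'

```text
time_s: 3.25
tcp_pos: [0.505, 0.1399, 0.0937]
ee_rot: [[-0.998, 0.063, 0.0], [0.063, 0.998, 0.0], [-0.0, 0.0, -1.0]]
wrist_force: [-0.4, 0.3, 0.1]
gripper_width: 0.571
gripper_force: 0.0
```

```bash
cat >v.py <<'E'
from h import *
from station import r
import sys
a=cv2.resize(r.capture("scene")["pixels"][245:365,305:425],(400,400),interpolation=cv2.INTER_CUBIC)
w=cv2.resize(r.capture("side")["pixels"][160:240,295:375],(400,400),interpolation=cv2.INTER_CUBIC)
cv2.imwrite(sys.argv[1],np.hstack([a,w])[:,:,::-1])
E
python3 v.py pics/d.png
```

```text
(no output)
```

View pics/d.png

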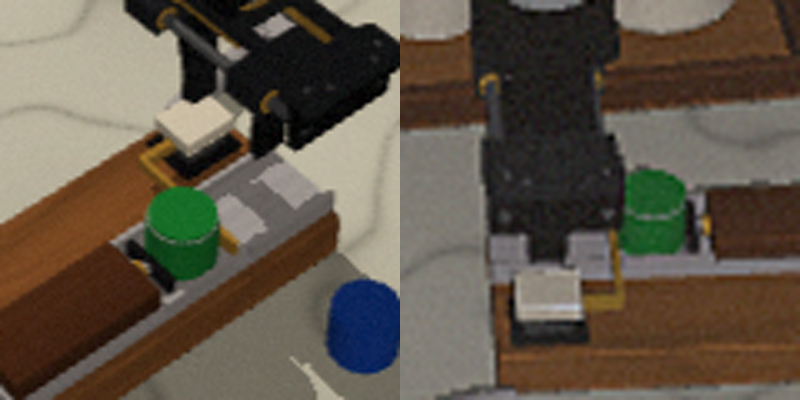

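The finger is in line with the key (side crop: finger 528–570, key 517–585) and the other finger is over the track. Pressing.

servo_tool --commands '[[[0.425, 0, 0, 8, 0, 0, 0], [0.425, 0, 0, 14, 0, 0, 0], [0.425, 0, 0, 18, 0, 0, 0], [0.425, 0, 0, 22, 0, 0, 0], [0.425, 0, 0, 25, 0, 0, 0]]]'

```text
time_s: 3.85
tcp_pos: [0.5047, 0.1397, 0.0683]
ee_rot: [[-0.998, 0.063, -0.001], [0.063, 0.998, -0.001], [0.001, -0.001, -1.0]]
wrist_force: [-1.3, -0.2, 3.9]
gripper_width: 0.573
gripper_force: 2.1
```

servo_tool --commands '[[[0.425, 0, 0, 3, 0, 0, 0], [0.425, 0, 0, 6, 0, 0, 0], [0.425, 0, 0, 9, 0, 0, 0], [0.425, 0, 0, 11, 0, 0, 0], [0.425, 0, 0, 12, 0, 0, 0]]]'

```text
time_s: 4.35
tcp_pos: [0.5047, 0.1397, 0.0581]
ee_rot: [[-0.998, 0.062, -0.001], [0.062, 0.998, -0.001], [0.001, -0.001, -1.0]]
wrist_force: [-8.2, 0.2, 19.6]
gripper_width: 0.576
gripper_force: 10.8
```

servo_tool --commands '[[[0.425, 0, 0, 0, 0, 0, 0], [0.425, 0, 0, 0, 0, 0, 0], [0.425, 0, 0, 0, 0, 0, 0], [0.425, 0, 0, 0, 0, 0, 0], [0.425, 0, 0, 0, 0, 0, 0]]]'

```text
time_s: 4.85
tcp_pos: [0.5047, 0.1397, 0.0582]
ee_rot: [[-0.998, 0.062, -0.0], [0.062, 0.998, -0.001], [0.0, -0.001, -1.0]]
wrist_force: [-5.2, 0.0, 14.2]
gripper_width: 0.577
gripper_force: 8.5
```

```bash
python3 v.py pics/e.png
```

```text
(no output)
```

View pics/e.png

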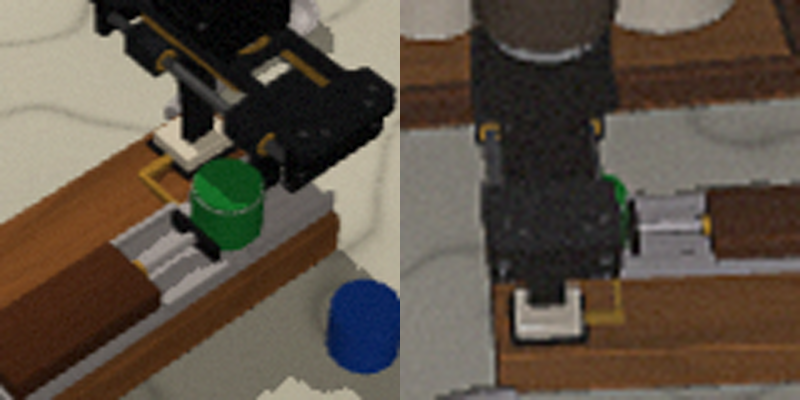

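The tin is out, upright and resting against the finger, and the key is bottomed. I'll hold a moment to confirm it is steady.

servo_tool --commands '[[[0.425, 0, 0, 0, 0, 0, 0], [0.425, 0, 0, 0, 0, 0, 0], [0.425, 0, 0, 0, 0, 0, 0], [0.425, 0, 0, 0, 0, 0, 0], [0.425, 0, 0, 0, 0, 0, 0]]]'

```text
time_s: 5.45
tcp_pos: [0.5047, 0.1397, 0.0582]
ee_rot: [[-0.998, 0.062, -0.0], [0.062, 0.998, -0.001], [0.0, -0.001, -1.0]]
wrist_force: [-6.7, -1.2, 15.0]
gripper_width: 0.568
gripper_force: 8.5
```

servo_tool --commands '[[[0.425, 0, 0, 0, 0, 0, 0], [0.425, 0, 0, 0, 0, 0, 0], [0.425, 0, 0, 0, 0, 0, 0], [0.425, 0, 0, 0, 0, 0, 0], [0.425, 0, 0, 0, 0, 0, 0]]]'

```text
time_s: 5.95
tcp_pos: [0.5047, 0.1397, 0.0582]
ee_rot: [[-0.998, 0.062, -0.0], [0.062, 0.998, -0.001], [0.0, -0.001, -1.0]]
wrist_force: [-5.6, -0.1, 14.9]
gripper_width: 0.575
gripper_force: 8.5
```

Steady at about 15 N, well above the key's 6 to 9 N, so it is on its stop.

```bash
python3 -c "
from station import r
print(r.finish_job())"
```

```text
the job is handed in; nothing more can be done
None
```

I handed the job in at about 6 s of the 32 s limit: the green key is held fully down at about 15 N, and the green tin is out past the gate, upright on the track against the other finger.

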